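# Load a dead-weight spring tester to its mark

### The arm

A 6-joint arm with a two-finger parallel gripper is mounted at the origin on the work surface. World frame = base frame: x ahead of the robot, y to its left, z up, the work surface at z = 0. Lengths are in m, angles in degrees, forces in N, time in s.
With the tool pointing down it reaches from about 0.3 to 0.85 m from the base axis. Payload 5.4 kg.
Tool frame: the origin (TCP) lies on the centre line of the jaws, within the pads' length; the fingertips stand arm.tip_reach ahead of it and the grasp point (between the pads) is the TCP (arm.tip_reach is the distance from the TCP to the fingertips, in m); z points along the fingers, y is the line along which they close (so a half turn about z gives the same grasp; the last joint's range is limited). The gripper opens to 85 mm and grips with 20 to 120 N. Pads are 22 mm wide; open, the fingers measure 114 mm over their backs; the gripper's body (76 mm by 85 mm) begins 54 mm behind the grasp point. The pads swing forward as they close: fully open they stand 13 mm farther back than shut.
Start: joints at [54.311, 9.076, 91.501, -0, 79.423, -12.038], TCP at [0.231, 0.527, 0.25] pointing down, gripper open.
Joint ranges: [-166.64, 166.64], [-54.1, 131.32], [10.49, 154.53], [-73.88, 253.88], [9.74, 151.15], [-171.62, 171.62]. Speed limits (degrees/s): [147.25, 147.25, 180, 180, 180, 180].

### API

Orientations are given as [roll, pitch, yaw] about the fixed x, y, z axes, in that order (R = Rz(yaw) Ry(pitch) Rx(roll)).
In Python, from bench import arm, eyes, models gives the robot as it stands.
- The arm moves only by the tool move_arm, never from a script. Its argument "motion" is a list of rows, each a list of 7 numbers: the shift along the tool's x, y, z in cm, then the turn, a rotation vector about the tool's x, y, z in rad, then the closure, from -1 (fully open) to 1 (shut). A call has 1 to 12 rows; each row is the pose to reach, as a shift and turn from the pose commanded when the call began, along the tool's axes at that moment; what a row does not reach only later rows make up. A row lasts 1/12 s, in which the tool goes at most 41.7 mm and 7.16 degrees, less where a joint would pass 70% of its speed; a pose out of reach is approached as far as the arm can. A call with a gripper value outside its range is refused whole. The fingers move at their own pace and stop on an object; the grip force is fixed at half the most. Time passes only in rows, so rows that repeat a pose let the fingers close. It gives the time, the measured TCP pose, the force, the opening and the grip force at its end, in the units of the state.
- arm.get_state(): the state, without advancing time (a new reading comes with each control period).
- eyes.get_image(name): name is "scene" or "top" or "wrist"; returns a dict with "image" (400x640x3 uint8, blue, green, red), "intrinsics" (3x3 intrinsics, pixels), "rvec" (rotation vector, rad) and "tvec" (3), from world to camera coordinates, as OpenCV has them. Camera axes: x right, y down, z forward; pixel columns grow to the right and rows downward; lengths in m; the calibration is good to about 2 mm. A picture is of the moment at which its call begins. There is no depth.
- arm.sign_off(): hands the job in; it is judged then, once.
Trained networks look in a picture, given as the dict that the camera call returned (one of the last four; its "shot" number tells which), for a name from the list of things; names that differ only in an ending like _2 or _b are one class to them, and where a whole thing is asked for, a point or a joint stands for the part that bears it (a point fixed in the world has none). Each returns a list of dicts, best first, with "score" (0 to 1); they miss things now and then, are a little off and sometimes report something else, mostly with a low value. They report only what shows in the picture. A call takes as long as a camera call. They do not tell look-alikes from the thing itself.
- models.outline_of(picture, label): "pixels" (400x640 bool, what is visible of it).
- models.place_of(picture, label): "position" ([x, y, z] in m, in world coordinates, good to about 4 mm: a listed point, or the origin of a listed thing).
The state is a dict: "t": time; "q": joint angles; "joint_vel": joint speeds; "joint_torque": joint torques, N m; "eef_pos": TCP position; "orientation": TCP orientation; "force": force on the tool from outside, world axes, zero at the start; "wrist_torque": the same for the moment, N m; "opening": finger opening in m; "gripper_force": force on a finger pad.
Only numpy, scipy, OpenCV 4.12 (cv2) and the standard library are available. Lean on these libraries where they do the work, as an engineer would, in place of code of your own. Each camera call takes 0.05 s, during which the arm holds its last target. There are 200 camera calls.

### The job

Test the spring: thread the loose steel ring weights one at a time over the spindle of the spring tester's pan until its orange pointer stands in the green band of the rule. Feel each ring on to the spindle and set it down on the pan or on the rings below, without dropping it and without ever pressing the pointer down to the red line. Leave the rings you do not need lying on the mat and disturb nothing else on the bench.

Things in the scene. Friction and masses are not known exactly. Their poses are not given: they have to be found in the camera images.
- tester: Dead-weight spring tester, fixed: blue cast base 150 x 150 x 20 mm, on it a coil spring, and on the spring a flat round aluminium pan, 120 mm across, 5 mm thick. Origin at the centre of the base's underside, z up. The rule stands on its +y side.
- tester_axis (a point): Nominal axis of the tester, fixed to its base, 125 mm above the bench: height of the pan's top face at pan 0. On the pan stands an upright steel spindle, 16 mm thick, flat end with 1.5 mm bevel, rising 49 mm above the pan's face, sinking with it. The pan sits turned any way and its spindle is off centre: 3 to 6 mm from this axis in an unmeasured, constant direction; find it by feel or sight.
- rule (a point): Middle of the green band on the tester's rule, 86 mm above the bench, 98 mm from the axis. White upright plate 30 mm wide, 6 mm thick, top 145 mm above the bench; on both faces a green band 12 mm high and below it a red line. An orange fork pointer under the pan, sinking with it, straddles it.
- pan (a joint): How far the pan has sunk, m (0 up, stop at 0.052). Spring 270 N/m, damped, settles in 0.5 s; starts at 0.005 to 0.014 by its own weight. Pointer in the green band from 0.025 to 0.037, at the red line at 0.046. A ring sinks it 7 to 9 mm: two or three are needed. The band is wider than one ring's step.
- mat: Black rubber mat, 210 x 190 x 4 mm, fixed; origin at the centre of its underside, x along the 210 mm side. The rings lie on it at x = -12 and +62 mm, y = -48 and +48 mm, with about 40 mm for fingers on the sides of each ring that face along the mat's y, under 20 mm along x. A small rotor lies at about x = -78 mm.
- ring1: Steel ring weight 1 of 4, all alike: 54 mm outside, 19 mm bore, 14 mm thick, about 0.22 kg (each 10 percent either way), lying flat on the mat; origin at the centre of its underside, z along the bore. Grip it across its outside with the fingertips.
- ring2: Steel ring weight 2 of 4, all alike: 54 mm outside, 19 mm bore, 14 mm thick, about 0.22 kg (each 10 percent either way), lying flat on the mat; origin at the centre of its underside, z along the bore. Grip it across its outside with the fingertips.
- ring3: Steel ring weight 3 of 4, all alike: 54 mm outside, 19 mm bore, 14 mm thick, about 0.22 kg (each 10 percent either way), lying flat on the mat; origin at the centre of its underside, z along the bore. Grip it across its outside with the fingertips.
- ring4: Steel ring weight 4 of 4, all alike: 54 mm outside, 19 mm bore, 14 mm thick, about 0.22 kg (each 10 percent either way), lying flat on the mat; origin at the centre of its underside, z along the bore. Grip it across its outside with the fingertips.
- rotor: Small black plastic distributor rotor, about 40 mm long and 20 mm high, on the mat; leave alone. Origin in the middle of its foot.
- screwdriver: Yellow-handled screwdriver, 170 mm long, lying between mat and tester; leave alone. Origin near its middle, underneath.
- wrench: Steel spanner, 170 mm long, lying beyond the work; leave alone. Origin near its middle, underneath.
- dist_cap: Black distributor cap, 72 mm across and 50 mm high with brass-tipped towers; leave alone. Origin at the centre of its underside.
- distributor: Aluminium distributor body standing on its foot, 127 mm high; leave alone. Origin at the centre of its underside.
- cup: Small aluminium bowl, 64 mm across, 40 mm high; leave alone. Origin at the centre of its underside.
- screw_jar: Amber glass jar with red lid, 66 mm across, 95 mm high; leave alone. Origin at the centre of its underside.
Mind the look-alikes: they are no part of the job. What is shaped like the tester but brown is not meant.

How it is judged:
By the outcome, as a careful person would: the job done as asked, in the order asked, and still so for the second after the job is handed in, with the robot touching nothing.
It also fails if it takes over 72 s, if anything falls off the work surface, if the arm or the gripper's body presses on something with over 40 N, if the wrist force passes 120 N, or if a joint passes its speed limit or range.

## Working session

There is one attempt and no reset: what is moved stays moved. The work goes in short steps, Python scripts to look and compute and a tool call to move; the robot and the scene stay as the last step left them, time stands still between calls to the robot, and variables do not carry over. Pictures are saved under pics/ and viewed, at most 10 in all, crops included, and the job is handed in when it is done.

Besides the shell and the picture viewer there is one more tool, called after "Request:" in YAML: its name, and indented under it one key for each argument. move_arm: Moves the arm, as the interface text tells. Its arguments: {"type":"object","properties":{"motion":{"type":"array","items":{"type":"array","items":{"type":"number"}}}},"required":["motion"]}

```bash
mkdir -p pics; ls; python3 - <<'E'
from bench import arm, eyes, models
import cv2
s=arm.get_state(); print(s); print(arm.tip_reach)
for n in ("scene","top"):
    p=eyes.get_image(n); cv2.imwrite(f"pics/{n}0.png",p["image"])
    print(n,p["intrinsics"],p["rvec"],p["tvec"])
    for l in ("tester","tester_axis","rule","mat","ring1","rotor","screwdriver"):
        for r in models.place_of(p,l)[:5]: print(l,r["score"],r["position"])
E
```

```text
pics
{'t': 0.0, 'q': array([ 5.43116181e+01,  9.11271306e+00,  9.15735312e+01, -3.55516363e-03,
        7.94253218e+01, -1.20395269e+01]), 'joint_vel': array([-0.03557419, -0.13470713, -0.00671891,  0.04627041,  0.00774013,
       -0.06775863]), 'joint_torque': array([ 5.17058584e-05, -3.96017396e+01, -3.31420684e+01, -3.38641303e-04,
        8.65656155e-03, -9.07141924e-06]), 'eef_pos': array([0.23035009, 0.52620097, 0.24930441]), 'orientation': array([-1.79890159e+02, -1.98544894e-02,  1.56351782e+02]), 'force': array([-0.77509601,  0.40693097, -0.34194012]), 'wrist_torque': array([-0.01650877,  0.03636684,  0.02026099]), 'gripper_force': 0.0, 'opening': 0.08544497919361844}
0.019
scene [[381.07204123   0.         318.56834875]
 [  0.         381.07204123 202.15274523]
 [  0.           0.           1.        ]] [ 2.14615968  1.16678052 -0.4663198 ] [-0.32005941 -0.21013823  1.31532982]
tester 0.75 [0.5609, 0.1972, 0.0009]
tester 0.6 [0.4122, 0.408, -0.0045]
tester 0.57 [0.2262, -0.2912, 0.0032]
tester_axis 0.9 [0.4145, 0.4025, 0.1289]
tester_axis 0.75 [0.2283, -0.2883, 0.1276]
rule
[... 719 characters left out ...]
94 [0.224, -0.2895, -0.0007]
tester 0.91 [0.5577, 0.195, -0.002]
tester 0.64 [0.4117, 0.4096, -0.005]
tester 0.59 [0.383, 0.0059, -0.0008]
tester_axis 0.79 [0.4085, 0.4042, 0.124]
tester_axis 0.76 [0.2295, -0.2933, 0.1254]
rule 0.81 [0.4183, 0.5097, 0.0856]
rule 0.72 [0.5757, 0.2974, 0.0853]
rule 0.7 [0.2272, -0.1926, 0.0821]
mat 0.98 [0.5254, -0.1683, 0.003]
mat 0.56 [0.7579, 0.0293, 0.0018]
ring1 0.87 [0.5151, -0.118, 0.0013]
ring1 0.84 [0.5882, -0.2162, -0.0003]
ring1 0.73 [0.5126, -0.2168, 0.0032]
ring1 0.66 [0.5896, -0.1176, 0.0013]
rotor 0.41 [0.4481, -0.2003, 0.0034]
rotor 0.25 [0.781, -0.1268, 0.0037]
screwdriver 0.59 [0.5808, 0.2952, 0.0848]
screwdriver 0.58 [0.3835, 0.0039, 0.0003]
```

View pics/scene0.png

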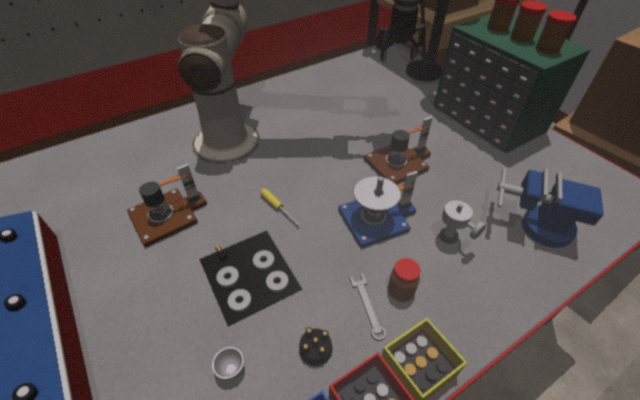

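View pics/top0.png

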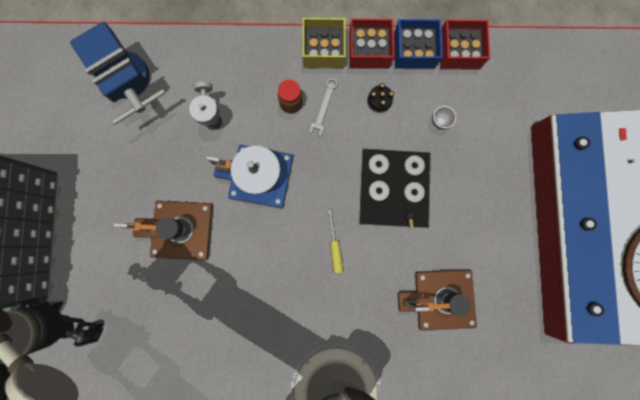

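The scene picture shows the blue tester at (375,210) with its spindle at (380,185). The mat with four rings is at (250,275), and the brown look-alikes are at (165,210) and (397,155). In the top picture the blue tester is at (260,173) and the rings are at (378-415,163-192). Next I'll move over the tester so the wrist camera can see the spindle.

Request:
move_arm:
  motion:
    - [-43.4,-17.1,-5,0,0,-0.413,-1]
    - [-43.4,-17.1,-5,0,0,-0.413,-1]
    - [-43.4,-17.1,-5,0,0,-0.413,-1]
    - [-43.4,-17.1,-5,0,0,-0.413,-1]
    - [-43.4,-17.1,-5,0,0,-0.413,-1]
    - [-43.4,-17.1,-5,0,0,-0.413,-1]
    - [-43.4,-17.1,-5,0,0,-0.413,-1]
    - [-43.4,-17.1,-5,0,0,-0.413,-1]
    - [-43.4,-17.1,-5,0,0,-0.413,-1]
    - [-43.4,-17.1,-5,0,0,-0.413,-1]
    - [-43.4,-17.1,-5,0,0,-0.413,-1]
    - [-43.4,-17.1,-5,0,0,-0.413,-1]

```text
t: 1.8
eef_pos: [0.5624, 0.1922, 0.3008]
orientation: [-179.9, 0.1, 179.8]
force: [0.5, -0.5, -0.0]
opening: 0.0855
gripper_force: 0.0
```

```bash
cat > h.py <<'E'
from bench import arm, eyes, models
import cv2, numpy as np
def ray(p,u,v,z):
    "world point at height z on pixel ray"
    R=cv2.Rodrigues(np.array(p["rvec"]))[0]; t=np.array(p["tvec"])
    c=-R.T@t; d=R.T@np.linalg.inv(p["intrinsics"])@np.array([u,v,1.]); return c+d*(z-c[2])/d[2]
def px(p,X):
    return cv2.projectPoints(np.array([X],float),np.array(p["rvec"]),np.array(p["tvec"]),np.array(p["intrinsics"]),None)[0].ravel()
def shot(n,f):
    p=eyes.get_image(n); cv2.imwrite("pics/"+f,p["image"]); return p
E
python3 - <<'E'
from h import *
s=arm.get_state(); print(s["t"],s["eef_pos"],s["orientation"],s["force"])
p=shot("wrist","w1.png")
R=cv2.Rodrigues(p["rvec"])[0];print(-R.T@p["tvec"],R,p["intrinsics"])
for l in("tester_axis","pan","tester"):
  for r in models.place_of(p,l)[:2]: print(l,r)
print(px(p,[0.559,0.196,0.165]))
E
```

```text
1.8 [0.562399   0.19223865 0.30084872] [-1.79935344e+02  1.08514747e-01  1.79820038e+02] [ 0.4794606  -0.51415129 -0.04305835]
[0.48924225 0.19337334 0.42434207] [[ 2.82236713e-03  9.99995785e-01 -6.81805012e-04]
 [ 9.57753757e-01 -2.50707075e-03  2.87578609e-01]
 [ 2.87575688e-01 -1.46465372e-03 -9.57756795e-01]] [[287.01049783   0.         320.69046787]
 [  0.         287.01049783 198.74886113]
 [  0.           0.           1.        ]]
tester_axis {'position': [0.4087, 0.409, 0.1242], 'score': 0.72}Traceback (most recent call last):
  File "<stdin>", line 6, in <module>
ValueError: it knows: cup, dist_cap, distributor, mat, ring, rotor, rule, screw_jar, screwdriver, tester, tester_axis, wrench
```

View pics/w1.png

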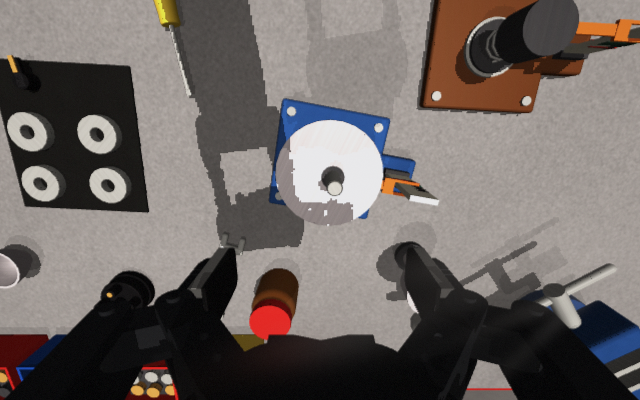

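The wrist picture shows the spindle's top near (335,188), the pan centred near (330,172) and the rings on the left. I'll take a second view from farther ahead to triangulate.

Request:
move_arm:
  motion:
    - [-3,0.2,1.5,0,0,0,-1]
    - [-6,0.4,3,0,0,0,-1]
    - [-6,0.4,3,0,0,0,-1]
    - [-6,0.4,3,0,0,0,-1]
    - [-6,0.4,3,0,0,0,-1]
    - [-6,0.4,3,0,0,0,-1]

```text
t: 2.4
eef_pos: [0.6192, 0.2007, 0.272]
orientation: [180.0, 0.1, -179.9]
force: [-0.7, 0.1, 0.7]
opening: 0.0851
gripper_force: 0.0
```

```bash
python3 - <<'E'
from h import *
s=arm.get_state(); print(s["t"],s["eef_pos"],s["orientation"],s["force"])
p=shot("wrist","w2.png")
R=cv2.Rodrigues(p["rvec"])[0];print(-R.T@p["tvec"])
c=px(p,[0.559,0.203,0.165]); print(c)
u,v=[int(x) for x in c]
a=cv2.imread("pics/w1.png")[148:228,285:385]; b=p["image"][v-50:v+50,u-65:u+65]; print(u-65,v-50)
a=cv2.resize(a,None,fx=4,fy=4,interpolation=2); b=cv2.resize(b,None,fx=5,fy=5,interpolation=2)[:,:400] if 0 else cv2.resize(b,(390,300),interpolation=2)
o=np.zeros((320,800,3),np.uint8); o[:320,:400]=a; o[:300,405:795]=b; cv2.imwrite("pics/c1.png",o)
E
```

```text
2.4 [0.61917794 0.2007002  0.27196673] [ 1.79974044e+02  1.16582924e-01 -1.79932832e+02] [-0.72630538  0.09912818  0.65709255]
[0.54600335 0.20133295 0.3954677 ]
[322.53540304 129.86132885]
257 79
```

View pics/c1.png

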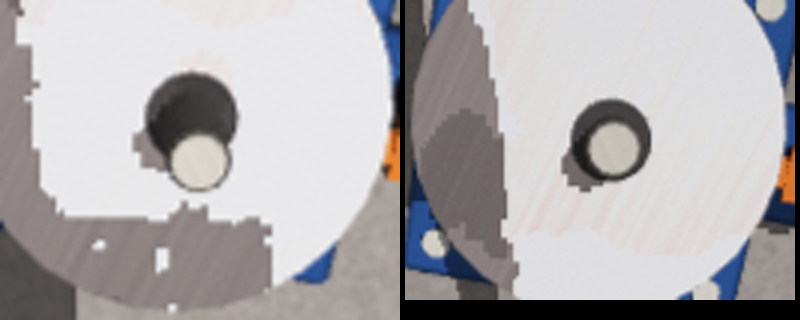

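The left crop shows the spindle's top at (335.0,188.2) in the first wrist picture. The right crop shows it at (326.3,128.7) in the second.

```bash
python3 - <<'E'
from h import *
from scipy.optimize import least_squares
p=eyes.get_image("wrist")
R=cv2.Rodrigues(p["rvec"])[0]; q=dict(p)
# recompute pose of shot 1 from printed values
R1=np.array([[2.82236713e-03,9.99995785e-01,-6.81805012e-04],[9.57753757e-01,-2.50707075e-03,2.87578609e-01],[2.87575688e-01,-1.46465372e-03,-9.57756795e-01]])
q["rvec"]=cv2.Rodrigues(R1)[0].ravel(); q["tvec"]=-R1@np.array([0.48924225,0.19337334,0.42434207])
A=(334.6,187.8);B=(325.9,128.3)
f=lambda X:np.r_[px(q,X)-A,px(p,X)-B]
r=least_squares(f,[.56,.2,.165],x_scale=.01); print(r.x,r.fun)
for z in(.16,.165,.17): print(z,ray(q,*A,z)[:2],ray(p,*B,z)[:2])
# pan edges pic2 / pan rim estimate from white mask
pr=px(p,[0.5145,-0.1175,0.018]);print(arm.get_state()["eef_pos"])
t=eyes.get_image("top")
for l in("ring1",):
  for k in models.outline_of(t,l)[:4]:
    m=k["pixels"].astype(np.uint8); (u,v)=np.argwhere(m).mean(0)[::-1]; print(k["score"],m.sum(),ray(t,u,v,.016)[:2])
E
```

```text
[0.55828139 0.20593156 0.15824993] [-0.39481142  0.04947545  0.33208152 -0.0403901 ]
0.16 [0.55777975 0.20622378] [0.55822275 0.20563199]
0.165 [0.55648338 0.20598072] [0.55796391 0.20553886]
0.17 [0.555187   0.20573765] [0.55770508 0.20544573]
[0.61933165 0.20049479 0.2722186 ]
0.87 277 [ 0.51143289 -0.2152716 ]
0.8 298 [ 0.58890876 -0.12101882]
0.62 274 [ 0.51565623 -0.12073842]
0.59 249 [ 0.58480966 -0.21779826]
```

Request:
move_arm:
  motion:
    - [10.6,-31.9,2,0,0,0,-1]
    - [10.6,-31.9,2,0,0,0,-1]
    - [10.6,-31.9,2,0,0,0,-1]
    - [10.6,-31.9,2,0,0,0,-1]
    - [10.6,-31.9,2,0,0,0,-1]
    - [10.6,-31.9,2,0,0,0,-1]
    - [10.6,-31.9,2,0,0,0,-1]
    - [10.6,-31.9,2,0,0,0,-1]
    - [10.6,-31.9,6,0,0,0,-1]
    - [10.6,-31.9,12,0,0,0,-1]
    - [10.6,-31.9,12,0,0,0,-1]
    - [10.6,-31.9,12,0,0,0,-1]

```text
t: 3.6
eef_pos: [0.51, -0.1177, 0.1455]
orientation: [179.8, -0.5, 180.0]
force: [-0.4, 0.5, -0.5]
opening: 0.0856
gripper_force: 0.0
```

```bash
python3 - <<'E'
from h import *
s=arm.get_state(); print(s["t"],s["eef_pos"],s["orientation"],s["force"])
p=shot("wrist","w3.png")
for k in models.outline_of(p,"ring1")[:5]:
    m=k["pixels"].astype(np.uint8); v,u=np.argwhere(m).mean(0); c=cv2.findContours(m,0,1)[0]; c=max(c,key=cv2.contourArea); e=cv2.fitEllipse(c)
    print(k["score"],m.sum(),(u,v),e,ray(p,*e[0],.016)[:2])
E
```

```text
3.6 [ 0.5099874  -0.11771506  0.14550152] [179.75623693  -0.49031962 179.96260149] [-0.36097239  0.4832063  -0.52337746]
0.93 2172 (np.float64(317.56169429097605), np.float64(272.45165745856355)) ((317.5760803222656, 272.4173583984375), (52.502960205078125, 53.86233139038086), 71.36732482910156) [ 0.58768698 -0.11942029]
0.81 2555 (np.float64(215.24148727984345), np.float64(198.93776908023483)) ((215.32325744628906, 198.956787109375), (56.6945686340332, 60.16321563720703), 99.44490051269531) [ 0.51149085 -0.21311409]
0.62 2420 (np.float64(318.09338842975205), np.float64(202.7603305785124)) ((318.1342468261719, 202.71307373046875), (56.573707580566406, 58.10491180419922), 17.21782875061035) [ 0.51527537 -0.11865371]
0.6 608 (np.float64(228.57072368421052), np.float64(262.67763157894734)) ((240.86065673828125, 269.2870788574219), (12.820795059204102, 44.644798278808594), 0.4606741666793823) [ 0.58396154 -0.19529774]
```

View pics/w3.png

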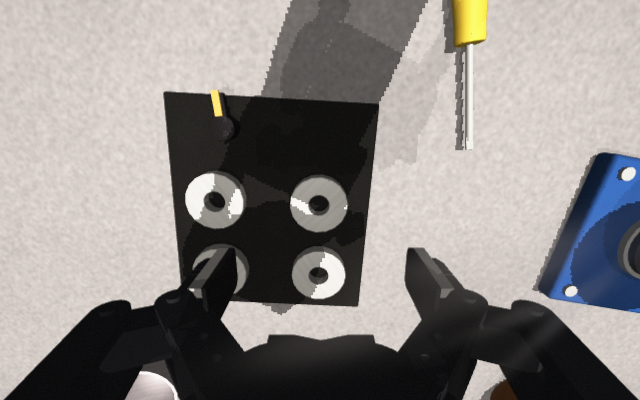

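The wrist picture shows ring A at (318,203), between the fingers' planes. I'll descend and grip it.

Request:
move_arm:
  motion:
    - [-0.1,0,3,0,0,0,-1]
    - [-0.1,0,6,0,0,0,-1]
    - [-0.1,0,9,0,0,0,-1]
    - [-0.1,0,11,0,0,0,-1]
    - [-0.1,0,12,0,0,0,-1]
    - [-0.1,0,12.4,0,0,0,-1]
    - [-0.1,0,12.4,0,0,0,0]
    - [-0.1,0,12.4,0,0,0,1]
    - [-0.1,0,12.4,0,0,0,1]
    - [-0.1,0,12.4,0,0,0,1]
    - [-0.1,0,12.4,0,0,0,1]
    - [-0.1,0,12.4,0,0,0,1]

```text
t: 4.7
eef_pos: [0.5165, -0.1197, 0.0293]
orientation: [-179.9, 0.2, -180.0]
force: [-3.0, 2.9, 10.3]
opening: 0.05
gripper_force: 60.2
```

```bash
python3 - <<'E'
from h import *
s=arm.get_state(); print(s["t"],s["eef_pos"],s["orientation"],s["force"],s["opening"],s["gripper_force"])
p=shot("wrist","w4.png")
for k in models.outline_of(p,"ring1")[:5]:
    m=k["pixels"].astype(np.uint8);c=cv2.findContours(m,0,1)[0]; c=max(c,key=cv2.contourArea); e=cv2.fitEllipse(c)
    print(k["score"],m.sum(),e,ray(p,*e[0],.016)[:2])
E
```

```text
4.7 [ 0.51649614 -0.11968276  0.02932458] [-179.91695378    0.19124112 -179.96250381] [-2.9687238   2.85284442 10.33384275] 0.049974051186924204 60.216797925531864
0.97 958 ((189.02354431152344, 374.62371826171875), (17.90962791442871, 71.25039672851562), 37.359901428222656) [ 0.59678473 -0.19923539]
0.92 7007 ((320.661376953125, 253.17701721191406), (97.03367614746094, 97.30973815917969), 114.15900421142578) [ 0.51445444 -0.11888643]
0.74 8074 ((142.47023010253906, 245.576416015625), (95.41598510742188, 109.84516143798828), 96.0104751586914) [ 0.51018077 -0.21222138]
0.68 1040 ((320.1871337890625, 328.0314025878906), (20.201356887817383, 65.10505676269531), 89.8594970703125) [ 0.56222379 -0.11911612]
```

View pics/w4.png

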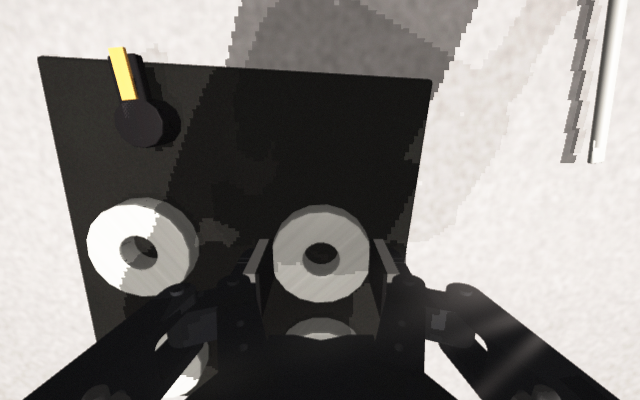

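The wrist picture shows ring A gripped at (320,253). The fingertips press on the mat with about 10 N, so I'll regrip a little higher and lift slightly.

Request:
move_arm:
  motion:
    - [0,0,0,0,0,0,-0.5]
    - [0,0,0,0,0,0,-0.5]
    - [0,0,-0.6,0,0,0,-0.5]
    - [0,0,-0.6,0,0,0,-0.5]
    - [0,0,-0.6,0,0,0,1]
    - [0,0,-0.6,0,0,0,1]
    - [0,0,-0.6,0,0,0,1]
    - [0,0,-0.6,0,0,0,1]

```text
t: 5.47
eef_pos: [0.519, -0.1209, 0.0372]
orientation: [-179.8, 0.5, -180.0]
force: [-2.5, 10.7, 26.9]
opening: 0.0161
gripper_force: 12.7
```

Request:
move_arm:
  motion:
    - [0,0,-1,0,0,0,1]
    - [0,0,-3,0,0,0,1]
    - [0,0,-6,0,0,0,1]
    - [0,0,-6,0,0,0,1]

```text
t: 5.8
eef_pos: [0.5179, -0.1206, 0.0976]
orientation: [-179.8, 0.5, -180.0]
force: [1.7, -1.3, 0.9]
opening: 0.0
gripper_force: 0.0
```

```bash
python3 - <<'E'
from h import *
s=arm.get_state(); print(s["t"],s["eef_pos"],s["orientation"],s["force"],s["opening"],s["gripper_force"])
p=shot("wrist","w5.png")
for k in models.outline_of(p,"ring1")[:5]:
    m=k["pixels"].astype(np.uint8);c=cv2.findContours(m,0,1)[0]; c=max(c,key=cv2.contourArea); e=cv2.fitEllipse(c)
    print(k["score"],m.sum(),e,ray(p,*e[0],.08)[:2])
E
```

```text
5.8 [ 0.51791774 -0.12055674  0.09755323] [-179.77765796    0.46002004 -179.98086125] [ 1.74372031 -1.29931833  0.92540754] 1.5160278333100219e-05 0.0
0.77 3293 ((320.851318359375, 207.7101593017578), (64.55850982666016, 70.65821075439453), 87.67182159423828) [ 0.49203637 -0.11971527]
0.71 3831 ((197.10543823242188, 203.82167053222656), (68.6111831665039, 74.37622833251953), 106.76469421386719) [ 0.49003194 -0.18358386]
0.57 2133 ((200.3244171142578, 279.56103515625), (40.966007232666016, 71.64834594726562), 62.96321487426758) [ 0.53480279 -0.18741039]
0.49 53 ((320.58038330078125, 318.0619201660156), (6.7950053215026855, 8.055976867675781), 98.6548080444336) [ 0.56050925 -0.1198208 ]
```

View pics/w5.png

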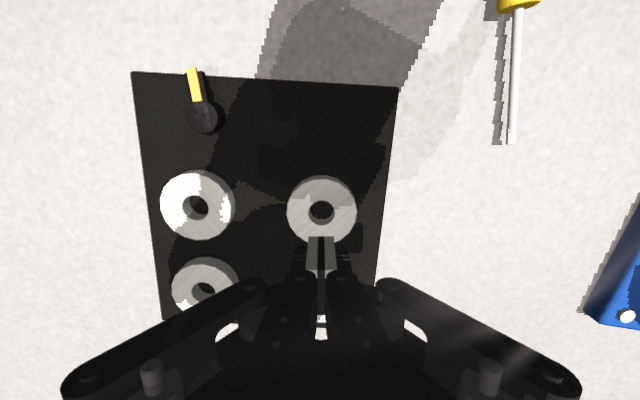

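The fingers slipped over the ring's top and shut, so the tips reach less far ahead at this opening. The ring still lies at (321,208). I'll go lower this time.

Request:
move_arm:
  motion:
    - [0,0,0,0,0,0,-1]
    - [0,0,0,0,0,0,-1]
    - [0,0,0,0,0,0,-1]
    - [0,0,0,0,0,0,-1]
    - [0,0,0,0,0,0,-1]
    - [0,0,0,0,0,0,-1]
    - [0,0,0,0,0,0,-1]

```text
t: 6.48
eef_pos: [0.5146, -0.119, 0.0921]
orientation: [180.0, -0.0, -180.0]
force: [-0.1, -0.1, -0.4]
opening: 0.0832
gripper_force: 0.0
```

```bash
python3 - <<'E'
from h import *
s=arm.get_state(); print(s["t"],s["eef_pos"],s["orientation"],s["force"],s["opening"],s["gripper_force"])
p=shot("wrist","w6.png")
for k in models.outline_of(p,"ring1")[:5]:
    m=k["pixels"].astype(np.uint8);c=cv2.findContours(m,0,1)[0]; c=max(c,key=cv2.contourArea); e=cv2.fitEllipse(c)
    print(k["score"],m.sum(),e,ray(p,*e[0],.016)[:2])
E
```

```text
6.4833 [ 0.51462906 -0.11904579  0.09213025] [ 1.79993102e+02 -1.51620108e-02 -1.79990769e+02] [-0.05452736 -0.07424998 -0.37397899] 0.08322449305874798 0.0
0.96 3660 ((318.56829833984375, 216.9112548828125), (69.71705627441406, 71.16386413574219), 92.14234924316406) [ 0.51527962 -0.11972923]
0.74 4050 ((192.28555297851562, 211.5800323486328), (69.94111633300781, 76.62006378173828), 101.32281494140625) [ 0.51113227 -0.21265933]
0.64 459 ((180.9745635986328, 278.1737365722656), (11.301505088806152, 37.469730377197266), 47.814552307128906) [ 0.56686712 -0.22869766]
0.61 3248 ((319.91143798828125, 299.58709716796875), (63.67014694213867, 65.93034362792969), 93.47528076171875) [ 0.58660877 -0.11875555]
```

Request:
move_arm:
  motion:
    - [0,0,3,0,0,0,-1]
    - [0,0,6,0,0,0,-1]
    - [0,0,7.4,0,0,0,-1]
    - [0,0,7.4,0,0,0,-1]
    - [0,0,7.4,0,0,0,-1]
    - [0,0,7.4,0,0,0,1]
    - [0,0,7.4,0,0,0,1]
    - [0,0,7.4,0,0,0,1]
    - [0,0,7.4,0,0,0,1]
    - [0,0,7.4,0,0,0,1]

```text
t: 7.42
eef_pos: [0.5161, -0.1198, 0.0206]
orientation: [-179.9, 0.2, -180.0]
force: [-2.1, -0.5, 8.5]
opening: 0.0515
gripper_force: 61.9
```

Request:
move_arm:
  motion:
    - [0,0,-0.2,0,0,0,1]
    - [0,0,-0.4,0,0,0,1]
    - [0,0,-0.4,0,0,0,1]
    - [0,0,-0.4,0,0,0,1]

```text
t: 7.75
eef_pos: [0.5146, -0.119, 0.0224]
orientation: [-180.0, 0.0, -180.0]
force: [0.1, 0.1, -2.4]
opening: 0.0514
gripper_force: 62.7
```

Request:
move_arm:
  motion:
    - [0,0,-1,0,0,0,1]
    - [0,0,-3,0,0,0,1]
    - [0,0,-6,0,0,0,1]
    - [0,0,-9,0,0,0,1]
    - [0,0,-13,0,0,0,1]
    - [0,2,-17,0,0,0,1]
    - [-1,5,-20,0,0,0,1]
    - [-2,9,-20,0,0,0,1]
    - [-3,13,-20,0,0,0,1]
    - [-3.5,17,-20,0,0,0,1]
    - [-4,21,-20,0,0,0,1]
    - [-4.3,25,-20,0,0,0,1]

```text
t: 8.75
eef_pos: [0.5575, 0.1331, 0.223]
orientation: [180.0, 0.0, -180.0]
force: [1.3, -0.2, -1.6]
opening: 0.0513
gripper_force: 63.1
```

Request:
move_arm:
  motion:
    - [0,3,0,0,0,0,1]
    - [0,5,0,0,0,0,1]
    - [0,6.5,0,0,0,0,1]
    - [0,7.4,0.5,0,0,0,1]
    - [0,7.5,1.5,0,0,0,1]
    - [0,7.5,2,0,0,0,1]
    - [0,7.5,2,0,0,0,1]
    - [0,7.5,2,0,0,0,1]
    - [0,7.5,2,0,0,0,1]

```text
t: 9.5
eef_pos: [0.5578, 0.205, 0.2023]
orientation: [-180.0, -0.0, 179.9]
force: [-0.1, -0.0, -1.3]
opening: 0.0513
gripper_force: 63.1
```

```bash
python3 - <<'E'
from h import *
s=arm.get_state(); print(s["t"],s["eef_pos"],s["orientation"],s["force"],s["wrist_torque"],s["opening"])
p=shot("wrist","w7.png"); e0=s["eef_pos"]
R=cv2.Rodrigues(p["rvec"])[0];print(-R.T@p["tvec"])
for k in models.outline_of(p,"ring1")[:2]:
    m=k["pixels"].astype(np.uint8);c=cv2.findContours(m,0,1)[0]; c=max(c,key=cv2.contourArea); e=cv2.fitEllipse(c)
    print(k["score"],m.sum(),e,ray(p,*e[0],e0[2]-.003)[:2])
print(px(p,e0-[0,0,.0026]),px(p,[.558,.2058,.16]))
cv2.imwrite("pics/c7.png",cv2.resize(p["image"][180:330,220:420],(800,600),interpolation=2))
q=shot("scene","s7.png")
E
```

```text
9.5 [0.55781362 0.20495749 0.20230154] [-1.79989413e+02 -7.03535566e-03  1.79932562e+02] [-0.11495834 -0.01559629 -1.34097201] [ 0.04324882 -0.01078755  0.05192108] 0.051347866980233074
[0.4849058  0.20582514 0.32595938]
0.86 2032 ((39.20230484008789, 207.96192932128906), (44.662986755371094, 57.12385940551758), 106.03553771972656) [0.52700822 0.07497722]
0.74 8206 ((320.403564453125, 262.3458557128906), (103.46966552734375, 105.6725845336914), 96.23284149169922) [0.5553848 0.2056531]
[319.00100416 267.14948565] [320.68733575 234.85618335]
```

View pics/c7.png

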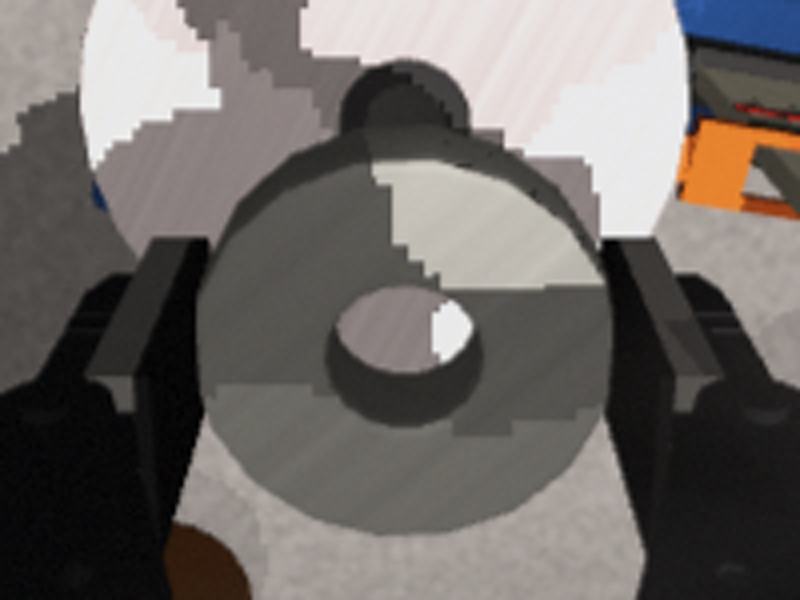

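The crop shows the held ring's bore at full-image pixel (321,268) and the spindle base at (321,205). The columns match, so y is aligned. I'll lower 3.7 cm gently, which at worst pushes the pan about 10 mm, and feel the force.

Request:
move_arm:
  motion:
    - [0,0,0.6,0,0,0,1]
    - [0,0,1.2,0,0,0,1]
    - [0,0,1.8,0,0,0,1]
    - [0,0,2.2,0,0,0,1]
    - [0,0,2.6,0,0,0,1]
    - [0,0,3.0,0,0,0,1]
    - [0,0,3.4,0,0,0,1]
    - [0,0,3.7,0,0,0,1]
    - [0,0,3.7,0,0,0,1]
    - [0,0,3.7,0,0,0,1]
    - [0,0,3.7,0,0,0,1]

```text
t: 10.57
eef_pos: [0.5578, 0.206, 0.1656]
orientation: [180.0, 0.0, -180.0]
force: [0.2, -0.3, -1.6]
opening: 0.0516
gripper_force: 63.1
```

```bash
python3 - <<'E'
from h import *
s=arm.get_state(); print(s["t"],s["eef_pos"],s["orientation"],s["force"],s["wrist_torque"],s["opening"])
p=shot("wrist","w8.png")
a=cv2.resize(p["image"][180:330,220:420],(400,300),interpolation=2)
q=shot("scene","s8.png"); 
s7=cv2.imread("pics/s7.png")
def crop(im): return cv2.resize(im[160:240,340:440],(400,320),interpolation=2)
o=np.zeros((600,800,3),np.uint8); o[:300,:400]=a
o[:320,400:]=crop(q["image"]); o[310:590,:400]=crop(s7)[:280]
cv2.imwrite("pics/c8.png",o)
E
```

```text
10.5667 [0.55782669 0.20598034 0.16556121] [ 1.79995799e+02  2.83998799e-02 -1.79986951e+02] [ 0.15378424 -0.3425274  -1.59693421] [-0.01271583  0.03924108  0.00534841] 0.05155474265787108
```

View pics/c8.png

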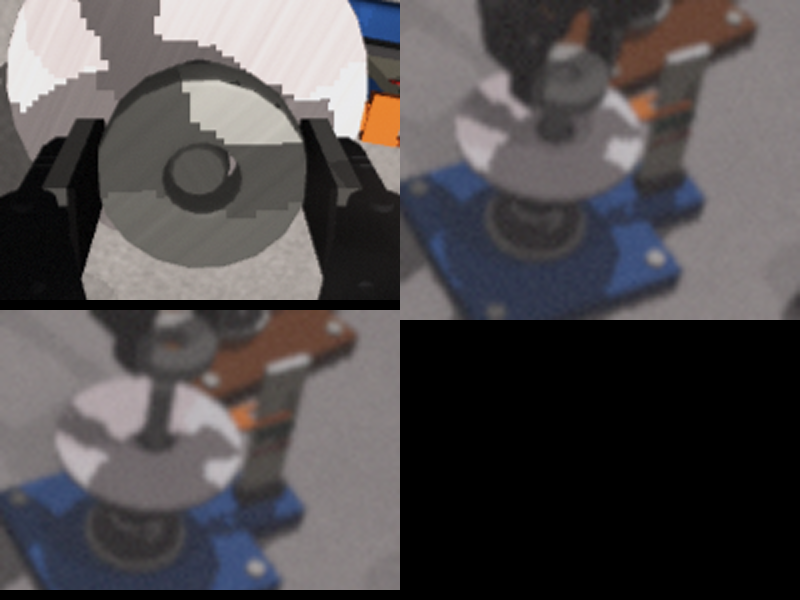

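The ring is threaded: the wrist crop shows the spindle top at (197,170) inside the bore centred at (202,175). I'll shift about 0.8 mm in -y and lower it to the pan.

Request:
move_arm:
  motion:
    - [0,-0.08,0.5,0,0,0,1]
    - [0,-0.08,1.0,0,0,0,1]
    - [0,-0.08,1.5,0,0,0,1]
    - [0,-0.08,2.0,0,0,0,1]
    - [0,-0.08,2.5,0,0,0,1]
    - [0,-0.08,3.0,0,0,0,1]
    - [0,-0.08,3.4,0,0,0,1]
    - [0,-0.08,3.7,0,0,0,1]
    - [0,-0.08,3.9,0,0,0,1]
    - [0,-0.08,4.1,0,0,0,1]
    - [0,-0.08,4.1,0,0,0,1]
    - [0,-0.08,4.1,0,0,0,1]

```text
t: 11.67
eef_pos: [0.5577, 0.2052, 0.1245]
orientation: [180.0, 0.0, -180.0]
force: [-1.0, 0.5, -0.7]
opening: 0.0511
gripper_force: 63.2
```

Request:
move_arm:
  motion:
    - [0,0,0.2,0,0,0,1]
    - [0,0,0.3,0,0,0,1]
    - [0,0,0.3,0,0,0,1]
    - [0,0,0.3,0,0,0,1]
    - [0,0,0.3,0,0,0,1]

```text
t: 12.08
eef_pos: [0.558, 0.2052, 0.1216]
orientation: [180.0, 0.1, -180.0]
force: [0.8, 0.6, 0.1]
opening: 0.0512
gripper_force: 63.3
```

Request:
move_arm:
  motion:
    - [0,0,0.2,0,0,0,1]
    - [0,0,0.3,0,0,0,1]
    - [0,0,0.3,0,0,0,1]
    - [0,0,0.3,0,0,0,1]
    - [0,0,0.3,0,0,0,1]

```text
t: 12.5
eef_pos: [0.558, 0.2052, 0.1186]
orientation: [180.0, 0.1, -180.0]
force: [1.1, 0.3, 1.2]
opening: 0.0515
gripper_force: 63.4
```

The ring rests on the pan; force goes through zero near TCP z=0.121. I'll release it and retreat.

Request:
move_arm:
  motion:
    - [0,0,-0.2,0,0,0,1]
    - [0,0,-0.2,0,0,0,1]
    - [0,0,-0.2,0,0,0,-0.4]
    - [0,0,-0.2,0,0,0,-0.7]
    - [0,0,-0.2,0,0,0,-0.7]
    - [0,0,-0.2,0,0,0,-0.7]
    - [0,0,-1,0,0,0,-0.7]
    - [0,0,-4,0,0,0,-0.7]
    - [0,0,-8,0,0,0,-1]
    - [0,0,-10,0,0,0,-1]
    - [0,0,-10,0,0,0,-1]
    - [0,0,-10,0,0,0,-1]

```text
t: 13.5
eef_pos: [0.5587, 0.2053, 0.2207]
orientation: [180.0, 0.2, -180.0]
force: [-0.7, 0.2, 0.5]
opening: 0.0858
gripper_force: 0.0
```

```bash
python3 - <<'E'
from h import *
s=arm.get_state(); print(s["t"],s["eef_pos"],s["orientation"],s["force"],s["wrist_torque"],s["opening"])
p=shot("wrist","w9.png")
for k in models.outline_of(p,"ring1")[:5]:
    m=k["pixels"].astype(np.uint8);c=cv2.findContours(m,0,1)[0]; c=max(c,key=cv2.contourArea); e=cv2.fitEllipse(c)
    print(k["score"],m.sum(),e,ray(p,*e[0],.113)[:2])
q=shot("scene","s9.png")
t=shot("top","t9.png")
# orange pointer tip near rule in the scene pictures
for f in("scene0","s7","s9"):
    im=cv2.imread(f"pics/{f}.png").astype(int)[170:225,390:425]; b,g,r=im[...,0],im[...,1],im[...,2]
    m=(r>150)&(r-b>70)&(r-g>35); gr=(g-r>15)&(g-b>10)
    print(f,"orange",[(y+170,x+390) for y,x in np.argwhere(m)][:1],np.argwhere(m).mean(0)+[170,390],m.sum(),"green",np.argwhere(gr).mean(0)+[170,390] if gr.any() else 0,gr.sum())
E
```

```text
13.5 [0.55871373 0.20531386 0.22072375] [ 179.96420063    0.24104105 -179.98796095] [-0.65421387  0.23893899  0.47445083] [-0.04553983 -0.01494851  0.00266385] 0.08579160612993779
0.7 2512 ((319.9066467285156, 202.2274627685547), (62.07135009765625, 63.193416595458984), 69.51244354248047) [0.55828537 0.20561379]
scene0 orange [(np.int64(185), np.int64(398))] [186.28571429 399.92857143] 14 green 0 0
s7 orange [(np.int64(184), np.int64(400))] [186.22222222 400.05555556] 18 green 0 0
s9 orange [(np.int64(186), np.int64(400))] [188.33333333 399.53333333] 15 green 0 0
```

Ring 1 is seated, seen at (0.558,0.206), with the pan at about 0.020. One more ring should bring the pan to about 0.029. I'll go for ring B.

Request:
move_arm:
  motion:
    - [0,-4,0,0,0,0,-1]
    - [-1,-8,0,0,0,0,-1]
    - [-2,-12,0,0,0,0,-1]
    - [-2.9,-16,0,0,0,0,-1]
    - [-2.9,-20,0,0,0,0,-1]
    - [-2.9,-24,1,0,0,0,-1]
    - [-2.9,-28,3,0,0,0,-1]
    - [-2.9,-31,6,0,0,0,-1]
    - [-2.9,-32.4,9,0,0,0,-1]
    - [-2.9,-32.4,11.8,0,0,0,-1]
    - [-2.9,-32.4,11.8,0,0,0,-1]
    - [-2.9,-32.4,11.8,0,0,0,-1]

```text
t: 14.7
eef_pos: [0.5847, -0.118, 0.0979]
orientation: [179.9, -0.3, 180.0]
force: [-0.1, -0.1, 0.3]
opening: 0.0854
gripper_force: 0.0
```

Request:
move_arm:
  motion:
    - [0,0,0,0,0,0,-1]
    - [0,0,0,0,0,0,-1]
    - [0,0,0,0,0,0,-1]

```text
t: 14.95
eef_pos: [0.5882, -0.1187, 0.1027]
orientation: [-179.9, 0.2, -179.9]
force: [0.1, -0.3, -0.3]
opening: 0.0855
gripper_force: 0.0
```

```bash
python3 - <<'E'
from h import *
s=arm.get_state(); print(s["t"],s["eef_pos"],s["orientation"],s["force"],s["opening"],s["gripper_force"])
p=shot("wrist","w10.png")
for k in models.outline_of(p,"ring1")[:5]:
    m=k["pixels"].astype(np.uint8);c=cv2.findContours(m,0,1)[0]; c=max(c,key=cv2.contourArea); e=cv2.fitEllipse(c)
    print(k["score"],m.sum(),e,ray(p,*e[0],.016)[:2])
q=eyes.get_image("top")
for k in models.place_of(q,"ring1"): print(k)
E
```

```text
14.95 [ 0.58822132 -0.11873362  0.10269478] [-179.91073081    0.21438536 -179.92123481] [ 0.10099639 -0.31020569 -0.3240288 ] 0.08552034341604213 0.0
0.83 4790 ((184.75462341308594, 107.96484375), (74.65470886230469, 86.19052124023438), 129.086669921875) [ 0.51229061 -0.21303798]
0.63 3401 ((319.5016174316406, 210.88880920410156), (67.45970153808594, 68.09927368164062), 96.28199005126953) [ 0.58815202 -0.11891687]
0.31 51406 ((260.53033447265625, 120.08181762695312), (293.0436706542969, 303.2835693359375), 103.94522094726562) [ 0.52036622 -0.16059708]
{'position': [0.555, 0.2055, 0.1046], 'score': 0.65}
{'position': [0.5885, -0.2173, 0.0017], 'score': 0.54}
```

Request:
move_arm:
  motion:
    - [-0.1,0,3,0,0,0,-1]
    - [-0.1,0,6,0,0,0,-1]
    - [-0.1,0,8.1,0,0,0,-1]
    - [-0.1,0,8.1,0,0,0,-1]
    - [-0.1,0,8.1,0,0,0,-1]
    - [-0.1,0,8.1,0,0,0,1]
    - [-0.1,0,8.1,0,0,0,1]
    - [-0.1,0,8.1,0,0,0,1]
    - [-0.1,0,8.1,0,0,0,1]
    - [-0.1,0,8.1,0,0,0,1]
    - [-0.1,0,8.1,0,0,0,1]

```text
t: 16.07
eef_pos: [0.5895, -0.1198, 0.0223]
orientation: [-179.9, 0.2, -180.0]
force: [-1.8, -0.1, 7.2]
opening: 0.0517
gripper_force: 61.1
```

Request:
move_arm:
  motion:
    - [0,0,-0.2,0,0,0,1]
    - [0,0,-0.4,0,0,0,1]
    - [0,0,-0.4,0,0,0,1]
    - [0,0,-0.4,0,0,0,1]

```text
t: 16.4
eef_pos: [0.5876, -0.1188, 0.0233]
orientation: [180.0, -0.0, -180.0]
force: [0.3, -0.6, -2.0]
opening: 0.0515
gripper_force: 62.8
```

Request:
move_arm:
  motion:
    - [0,0,-1,0,0,0,1]
    - [0,0,-3,0,0,0,1]
    - [0,0,-6,0,0,0,1]
    - [0,0,-9,0,0,0,1]
    - [0,0,-13,0,0,0,1]
    - [0,2,-17,0,0,0,1]
    - [0.5,5,-19,0,0,0,1]
    - [1,9,-19,0,0,0,1]
    - [1.5,13,-19,0,0,0,1]
    - [2,17,-19,0,0,0,1]
    - [2.5,21,-19,0,0,0,1]
    - [3,25,-19,0,0,0,1]

```text
t: 17.4
eef_pos: [0.5568, 0.133, 0.2139]
orientation: [180.0, 0.0, -180.0]
force: [0.4, 0.1, -1.5]
opening: 0.0518
gripper_force: 63.2
```

Request:
move_arm:
  motion:
    - [0,3,0,0,0,0,1]
    - [0,5,0,0,0,0,1]
    - [0,6.5,0,0,0,0,1]
    - [0,7.2,0.5,0,0,0,1]
    - [0,7.42,1.5,0,0,0,1]
    - [0,7.42,2.3,0,0,0,1]
    - [0,7.42,2.3,0,0,0,1]
    - [0,7.42,2.3,0,0,0,1]
    - [0,7.42,2.3,0,0,0,1]

```text
t: 18.15
eef_pos: [0.5577, 0.2044, 0.1901]
orientation: [-180.0, -0.0, 179.9]
force: [-0.0, -1.0, -2.2]
opening: 0.0518
gripper_force: 63.2
```

```bash
python3 - <<'E'
from h import *
s=arm.get_state(); print(s["t"],s["eef_pos"],s["orientation"],s["force"],s["opening"])
p=shot("wrist","w11.png")
def bore(im):
    g=cv2.cvtColor(im,cv2.COLOR_BGR2GRAY)
    for k in models.outline_of(p,"ring1")[:3]:
        m=k["pixels"].astype(np.uint8);c=max(cv2.findContours(m,0,1)[0],key=cv2.contourArea)
        print(k["score"],m.sum(),cv2.fitEllipse(c),cv2.boundingRect(c))
bore(p["image"])
w7=cv2.imread("pics/w7.png"); m=cv2.matchTemplate(p["image"][:,:,0],w7[225:315,266:376,0],cv2.TM_CCOEFF_NORMED); print(cv2.minMaxLoc(m))
E
```

```text
18.15 [0.55774984 0.20436734 0.19011028] [-1.79987013e+02 -2.34544641e-02  1.79934965e+02] [-0.0473404  -0.99737956 -2.218963  ] 0.05177506469995506
0.97 7982 ((320.67901611328125, 259.7072448730469), (102.49713897705078, 104.02283477783203), 95.71146392822266) (269, 208, 104, 103)
0.67 1851 ((321.675537109375, 202.83395385742188), (44.38848114013672, 73.37639617919922), 90.50279998779297) (285, 180, 74, 42)
(-0.4694816470146179, 0.9309436678886414, (126, 139), (266, 223))
```

Ring B is held the same way as ring A; the image offset fits a grip about 1.7 mm higher on the ring. I'll thread it.

Request:
move_arm:
  motion:
    - [0,0,0.5,0,0,0,1]
    - [0,0,1.0,0,0,0,1]
    - [0,0,1.5,0,0,0,1]
    - [0,0,2.0,0,0,0,1]
    - [0,0,2.4,0,0,0,1]
    - [0,0,2.8,0,0,0,1]
    - [0,0,3.1,0,0,0,1]
    - [0,0,3.1,0,0,0,1]
    - [0,0,3.1,0,0,0,1]
    - [0,0,3.1,0,0,0,1]

```text
t: 19.08
eef_pos: [0.5578, 0.2054, 0.1596]
orientation: [180.0, 0.0, -180.0]
force: [0.9, -0.1, -2.4]
opening: 0.0511
gripper_force: 63.2
```

```bash
python3 - <<'E'
from h import *
s=arm.get_state(); print(s["t"],s["eef_pos"],s["force"],s["wrist_torque"])
p=shot("wrist","w12.png"); w8=cv2.imread("pics/w8.png")
# same look as the known-threaded view w8? bore patch compared
T=w8[245:295,295:345]
m=cv2.matchTemplate(p["image"][235:305,285:355],T,cv2.TM_CCOEFF_NORMED); print(cv2.minMaxLoc(m))
m=cv2.matchTemplate(cv2.imread("pics/w11.png")[235:305,285:355],T,cv2.TM_CCOEFF_NORMED); print("unthreaded",cv2.minMaxLoc(m))
print(cv2.cvtColor(p["image"],6)[246:290:2,300:342:2])
E
```

```text
19.0833 [0.55783547 0.20539507 0.15958929] [ 0.87987978 -0.08300538 -2.37277403] [0.03528585 0.00682215 0.02602173]
(-0.09954428672790527, 0.8744941353797913, (9, 20), (10, 8))
unthreaded (-0.004417224787175655, 0.6138509511947632, (19, 18), (10, 8))
[[ 87  88  90  88  86  86  85  85  85  88  87 115 123 123 121 178 189 191
  194 192 192]
 [ 88  88  90  89  84  85  85  84  82  84  84  83  86  83  87 174 188 190
  192 193 192]
 [ 86  84  88  88  86  83  77  59  52  53  55  53  50  53  62  82  83 175
  189 193 192]
 [ 85  86  86  88  86  55  54  58  57  64  63  63  59  55  50  44  65 113
  187 190 192]
 [ 83  86  84  69  50  53  64  72  79  84  82  81  81  73  59  52  42  57
   82  85  87]
 [ 85  83  77  47  52  61  82  88  85  86  85  85  85  86  76  60  49  41
   63  83  87]
 [ 85  81  79  50  61  79  84  86  87  85  84  83  85  86  84  81  57  44
   81  81  84]
 [ 84  64  61  52  70  83  84  85  87  84  85  83  85  85  84  83  66  49
   79  54  80]
 [ 83  53  41  54  77  85  85  86  86  86  85  86  84  86  85  84  76  52
   64  44  77]
 [ 80  47  42  55  82  83  83  83  85  87  85  8
[... 409 characters left out ...]
2  42  45  41  46  75  86  84  82  83  86  74  48  45  47  44
   48  65  84]
 [ 88  85  82  47  43  43  44  44  44  50  54  54  46  45  45  47  49  48
   54  82  86]
 [101 106 104  78  50  45  46  47  45  45  45  44  45  45  46  49  49  53
   81  85  85]
 [104 105 106 107  96  56  48  46  45  45  47  45  47  47  49  52  67  83
   85  86  86]
 [106 103 104 107 107 104  88  57  52  49  50  49  48  54  73  84  91  86
   83  85  84]
 [107 104 104 105 108 109 109 112 105 103 104 105 107 110 116 106 102 103
  101 101 101]
 [106 106 102 104 106 108 106 108 108 109 108 108 109 108 111 109 109 108
  108 103 106]
 [107 107 104 102 104 107 109 105 106 106 105 106 104 106 107 110 109 105
  106 105 106]]
```

The spindle end shows as a full disc inside the bore and the force is unchanged, so the ring is threaded. I'll lower it on to ring 1.

Request:
move_arm:
  motion:
    - [0,0,0.5,0,0,0,1]
    - [0,0,0.9,0,0,0,1]
    - [0,0,1.3,0,0,0,1]
    - [0,0,1.6,0,0,0,1]
    - [0,0,1.9,0,0,0,1]
    - [0,0,2.2,0,0,0,1]
    - [0,0,2.4,0,0,0,1]
    - [0,0,2.6,0,0,0,1]
    - [0,0,2.6,0,0,0,1]
    - [0,0,2.6,0,0,0,1]
    - [0,0,2.6,0,0,0,1]

```text
t: 20.05
eef_pos: [0.5577, 0.2054, 0.1335]
orientation: [-180.0, 0.0, -180.0]
force: [-0.9, 0.2, -1.8]
opening: 0.0514
gripper_force: 63.3
```

Request:
move_arm:
  motion:
    - [0,0,0.2,0,0,0,1]
    - [0,0,0.3,0,0,0,1]
    - [0,0,0.3,0,0,0,1]
    - [0,0,0.3,0,0,0,1]
    - [0,0,0.3,0,0,0,1]

```text
t: 20.47
eef_pos: [0.5579, 0.2054, 0.1306]
orientation: [180.0, 0.0, -180.0]
force: [0.9, -0.4, 0.2]
opening: 0.0516
gripper_force: 63.4
```

Request:
move_arm:
  motion:
    - [0,0,0.1,0,0,0,1]
    - [0,0,0.2,0,0,0,1]
    - [0,0,0.2,0,0,0,1]
    - [0,0,0.2,0,0,0,1]

```text
t: 20.8
eef_pos: [0.5579, 0.2054, 0.1284]
orientation: [180.0, 0.0, -180.0]
force: [1.5, 0.3, -0.4]
opening: 0.0512
gripper_force: 63.4
```

Request:
move_arm:
  motion:
    - [0,0,0.1,0,0,0,1]
    - [0,0,0.2,0,0,0,1]
    - [0,0,0.2,0,0,0,1]
    - [0,0,0.2,0,0,0,1]

```text
t: 21.13
eef_pos: [0.5578, 0.2054, 0.1264]
orientation: [180.0, 0.0, -180.0]
force: [1.9, 0.6, 0.9]
opening: 0.0516
gripper_force: 63.5
```

It is fully supported near z=0.128. I'll release and retreat.

Request:
move_arm:
  motion:
    - [0,0,-0.1,0,0,0,1]
    - [0,0,-0.1,0,0,0,1]
    - [0,0,-0.1,0,0,0,-0.4]
    - [0,0,-0.1,0,0,0,-0.7]
    - [0,0,-0.1,0,0,0,-0.7]
    - [0,0,-0.1,0,0,0,-0.7]
    - [0,0,-1,0,0,0,-0.7]
    - [0,0,-4,0,0,0,-0.7]
    - [0,0,-8,0,0,0,-1]
    - [0,0,-10,0,0,0,-1]
    - [0,0,-10,0,0,0,-1]
    - [0,0,-10,0,0,0,-1]

```text
t: 22.13
eef_pos: [0.5587, 0.2055, 0.2288]
orientation: [180.0, 0.2, -180.0]
force: [0.3, -0.3, 0.1]
opening: 0.0854
gripper_force: 0.0
```

Request:
move_arm:
  motion:
    - [4,-3,0,0,0,0,-1]
    - [8,-6,0,0,0,0,-1]
    - [12,-9,0,0,0,0,-1]
    - [15,-10,0,0,0,0,-1]
    - [15,-10,0,0,0,0,-1]
    - [15,-10,0,0,0,0,-1]
    - [15,-10,0,0,0,0,-1]
    - [15,-10,0,0,0,0,-1]
    - [15,-10,0,0,0,0,-1]

```text
t: 22.88
eef_pos: [0.4084, 0.1056, 0.2262]
orientation: [180.0, -0.0, -180.0]
force: [-0.4, 0.6, 0.9]
opening: 0.0851
gripper_force: 0.0
```

```bash
python3 - <<'E'
from h import *
s=arm.get_state(); print(s["t"],s["eef_pos"],s["force"])
q=shot("scene","s13.png"); p=shot("wrist","w13.png"); t=shot("top","t13.png")
for n in(q,t):
  for k in models.place_of(n,"ring1"): print(k)
def crop(im,x,y,w,h,W,H): return cv2.resize(im[y:y+h,x:x+w],(W,H),interpolation=2)
o=np.zeros((600,800,3),np.uint8)
o[:300,:400]=crop(cv2.imread("pics/scene0.png"),385,160,40,30,400,300)
o[:300,400:]=crop(q["image"],385,160,40,30,400,300)
u,v=px(p,[.565,.23,.1]).astype(int); print(u,v,px(p,[.574,.297,.086]),px(q,[.574,.297,.086]))
x=min(max(u-80,0),440);y=min(max(v-75,0),250)
o[300:,:400]=crop(p["image"],x,y,200,150,400,300)
o[300:,400:]=crop(q["image"],335,160,100,75,400,300)
cv2.imwrite("pics/c13.png",o)
E
```

```text
22.8833 [0.40837717 0.10563427 0.2261593 ] [-0.42991707  0.56358737  0.90198771]
{'position': [0.5565, 0.2062, 0.11], 'score': 0.77}
{'position': [0.5868, -0.2161, 0.0014], 'score': 0.69}
{'position': [0.5113, -0.22, 0.0059], 'score': 0.66}
{'position': [0.5592, 0.2092, 0.0949], 'score': 0.66}
{'position': [0.5883, -0.2169, 0.0018], 'score': 0.85}
{'position': [0.5126, -0.2141, 0.0064], 'score': 0.58}
{'position': [0.5574, 0.2049, 0.1087], 'score': 0.56}
{'position': [0.5576, 0.206, 0.0928], 'score': 0.47}
{'position': [0.3829, 0.0044, 0.0002], 'score': 0.33}
436 338 [490.71602488 335.89664064] [407.38264465 188.83391076]
```

View pics/c13.png

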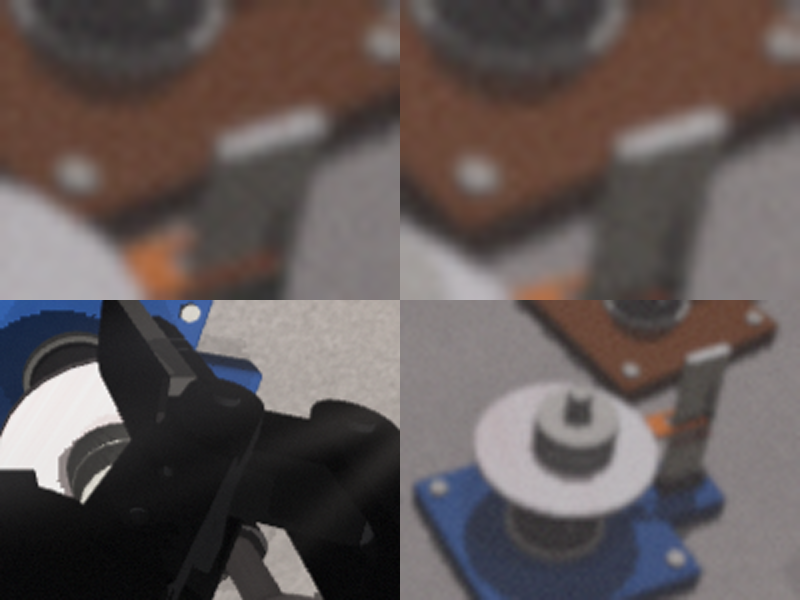

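The crops show both rings seated on the spindle and the pan lower. The pointer now crosses the rule at about (405,191), where it was at about 187 before. I'll check the level numerically.

```bash
python3 - <<'E'
from h import *
q=eyes.get_image("scene"); im=np.mean([eyes.get_image("scene")["image"].astype(float) for _ in range(6)],0)
i0=cv2.imread("pics/scene0.png").astype(float); i9=cv2.imread("pics/s9.png").astype(float)
for z in(.145,.11,.098,.092,.086,.08,.071,.04): print(z,px(q,[.575,.294,z]).round(1))
for y in range(170,206):
    x=int(round(px(q,[.575,.294,.145-(y-171)/240])[0]))
    print(y,x,*[(j[y,x-1:x+2].mean(0)-j[y,x-1:x+2].mean()).round(0) for j in(i0,i9,im)])
for n,j in(("0",i0),("1",i9),("2",im)):
    b,g,r=[j[165:205,392:418,k] for k in range(3)]; w=np.clip(r-b-45,0,None); yy,xx=np.mgrid[165:205,392:418]; print(n,(w*yy).sum()/w.sum(),(w*xx).sum()/w.sum(),w.sum())
E
```

```text
0.145 [410.5 173.4]
0.11 [408.3 183.1]
0.098 [407.5 186.3]
0.092 [407.2 187.9]
0.086 [406.8 189.5]
0.08 [406.4 191. ]
0.071 [405.9 193.4]
0.04 [404.1 201.1]
170 411 [-19.  -6.  24.] [-21.  -6.  27.] [-20.  -6.  26.]
171 411 [-14.  -5.  19.] [-15.  -7.  21.] [-15.  -6.  20.]
172 410 [-8. -5. 13.] [-9. -4. 13.] [-9. -4. 13.]
173 410 [-3. -3.  6.] [-4. -2.  5.] [-3. -3.  6.]
174 410 [-1. -1.  3.] [-1. -2.  3.] [-1. -1.  2.]
175 409 [-2. -0.  2.] [-2. -2.  3.] [-2. -1.  3.]
176 409 [-3. -0.  3.] [-3. -0.  4.] [-3. -0.  4.]
177 409 [-4.  0.  4.] [-5.  1.  4.] [-4. -0.  4.]
178 409 [-4.  0.  4.] [-4.  0.  3.] [-4. -0.  4.]
179 408 [-4.  0.  4.] [-4.  0.  4.] [-4. -0.  4.]
180 408 [-3. -0.  3.] [-4.  0.  3.] [-4. -0.  4.]
181 408 [-4. -1.  5.] [-4.  0.  4.] [-4. -0.  4.]
182 408 [-3. -1.  4.] [-4. -0.  4.] [-4. -0.  4.]
183 407 [-3. -0.  4.] [-4. -0.  4.] [-4. -0.  4.]
184 407 [-4. -1.  4.] [-3. -0.  4.] [-4. -0.  4.]
185 407 [-6. -1.  7.] [-4.  0.  4.] [-4.  0.  4.]
186 407 [-11.  -4.  15.] [-5. -0.  5.] [-4. -0.  4.]
187 406 [-15.  -6.  21.] [-5. -1.  6.] [-4. -0.  4.]
188 406 [-13.  -5. 
[... 350 characters left out ...]
95 404 [-4. -3.  8.] [-6. -2.  8.] [-5. -3.  8.]
196 404 [-5. -2.  6.] [-5. -2.  7.] [-4. -2.  6.]
197 404 [-3. -1.  4.] [-4. -1.  5.] [-4. -0.  5.]
198 404 [-4.  0.  4.] [-4. -0.  4.] [-4. -0.  4.]
199 403 [-4. -0.  4.] [-4.  0.  4.] [-3. -0.  4.]
200 403 [-3. -0.  3.] [-3.  0.  3.] [-4. -0.  4.]
201 403 [-4. -0.  4.] [-4.  0.  4.] [-4. -0.  4.]
202 403 [-4.  0.  3.] [-4.  0.  4.] [-3. -0.  4.]
203 402 [-3. -1.  3.] [-3. -0.  4.] [-3. -1.  4.]
204 402 [-1. -1.  2.] [-2. -0.  2.] [-2. -1.  3.]
205 402 [ 0. -1.  1.] [-0. -2.  2.] [-1. -1.  2.]
0 184.06604651162792 401.0009302325581 1075.0
1 180.68652037617554 401.92424242424244 1914.0
2 184.39652014652015 401.19047619047615 1456.0000000000002
```

The pointer sits at row 191.6. The red line is at about 195.2, which puts mid-green at about 191.3, so the pan is near 0.032. The pointer is in the green band and two rings are enough. I'll hand in.

```bash
python3 -c "
from bench import arm
print(arm.sign_off())"
```

```text
the job is handed in; nothing more can be done
None
```

I handed the job in with two rings threaded on the spindle and the pointer near the middle of the green band (pan about 0.031 m by camera and feel); the other two rings still lie on the mat. On my first grasp the fingers slipped off a ring on the mat, but it stayed in place.

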